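# Index a bottle carousel to its reader with the ratchet lever

## Robot

A 6-joint arm with a two-finger parallel gripper is mounted at the origin on a cart in front of the work surface, level with it; the furniture and walls round the work are solid. World frame = base frame: x ahead of the robot, y to its left, z up, the work surface at z = 0. Lengths are in m, angles in rad, forces in N, time in s.
With the tool pointing down it reaches from about 0.375 to 0.825 m from the base axis. Payload 5.5 kg.
Tool frame: the origin (TCP) lies midway between the tips of the shut fingers; the grasp point (between the pads) lies 19 mm behind it; y points along the fingers, z is the direction in which the jaws open and shut, and the axes are right-handed (so a half turn about y gives the same grasp; the last joint's range is limited). The gripper opens to 85 mm and grips with 20 to 120 N. Pads are 22 mm wide; open, the fingers measure 114 mm over their backs; the gripper's body (76 mm by 85 mm) begins 54 mm behind the grasp point. The pads swing forward as they close: fully open they stand 13 mm farther back than shut.
Start: joints at [-1.278, 0.314, -0.047, 1.21, 0, 1.571], TCP at [0.173, -0.574, 0.231] pointing down, gripper open.
Joint ranges: [-2.67, 2.67], [-0.69, 1.73], [-1.03, 1.25], [-2.08, 2.16], [-1.42, 1.45], [-3.14, 3.14]. Speed limits (rad/s): [2.39, 2.39, 3.01, 3.14, 3.14, 3.14].

## Interface

Orientations are given as a rotation vector (axis times angle).
In Python, from workcell import manip gives the robot as it stands. The module is installed in compiled form; this text tells all that it offers.
- The arm moves only by the tool step_arm, never from a script. Its argument "moves" is a list of rows, each an object of numbers: "fingers": the opening in per cent of the stroke, from 0 (shut) to 100 (fully open); "dx", "dy", "dz": the shift along the tool's x, y, z in mm; "wx", "wy", "wz": the turn, a rotation vector about the tool's x, y, z in rad. In form: [{"fingers": .., "dx": .., "dy": .., "dz": .., "wx": .., "wy": .., "wz": ..}, ...]. A call has 1 to 8 rows; each row is the pose to reach, as a shift and turn from the pose commanded when the call began, along the tool's axes at that moment; what a row does not reach only later rows make up. A row lasts 1/8 s, in which the tool goes at most 62.5 mm and 10.7 degrees, less where a joint would pass 70% of its speed; a pose out of reach is approached as far as the arm can. A call with a gripper value outside its range is refused whole. The fingers move at their own pace and stop on an object; the grip force is fixed at half the most. Time passes only in rows, so rows that repeat a pose let the fingers close. It gives the time, the measured TCP pose, the force and the opening at its end, in the units of the state.
- manip.sense(): the state, without advancing time (a new reading comes with each control period).
- manip.snapshot(name): name is "side" or "top"; returns a dict with "img" (480x640x3 uint8, red, green, blue), "intrinsics" (3x3 intrinsics, pixels), "R" (3x3) and "t" (3): a world point X has camera coordinates R X + t. Camera axes: x right, y down, z forward; pixel columns grow to the right and rows downward; lengths in m; the calibration is good to about 2 mm. A picture is of the moment at which its call begins. There is no depth.
- manip.sign_off(): hands the job in, once; it reports no verdict.
The state is a dict: "time": time; "joint_positions": joint angles; "dq": joint speeds; "effort": joint torques, N m; "ee_pos": TCP position; "eef_rot": TCP orientation; "force": force on the tool from outside, world axes, zero at the start; "wrist_torque": the same for the moment, N m; "width": finger opening in m.
Only numpy, scipy, OpenCV 4.12 (cv2) and the standard library are available. Lean on these libraries where they do the work, as an engineer would, in place of code of your own. Each camera call takes 0.05 s, during which the arm holds its last target.

## Task

Work the carousel's ratchet lever by its upright handle, in repeated full, gentle strokes, until the brown dropper bottle stands in front of the black reader head, then let the lever go so that it rests back at its starting stop. Move the carousel by the lever alone: do not touch or tip over the dropper bottle, and do not touch the turning disc.

Things in the scene. Friction and masses are not known exactly. Their poses are not given: they have to be found in the camera images.
- dial: The carousel's turning disc, 196 mm in diameter, on a low round base; origin on its upright turning axis at the disc's top, 44 mm above the worktop. Eight bottle nests lie on a circle of 70 mm radius, 45 degrees apart, with upright fins and a guard hoop 40 mm high. A hidden ratchet lets it turn only counterclockwise seen from above, 45 degrees (one nest) for each full lever stroke; friction keeps it where it is left.
- dropper: The brown glass dropper bottle with a pointed black rubber top, 34 mm in diameter, 102 mm tall, standing loose in a nest; origin at the centre of its underside, z up. It starts 2, 3 or 4 nests (90, 135 or 180 degrees) clockwise, seen from above, of the reader station; the other nests hold white bottles (43 mm wide, 98 mm tall) or are empty.
- station (a point): The point on the disc's top, 70 mm from the axis, where a bottle stands in front of the reader head (black box 26 x 46 x 32 mm on a post just outside the disc, top 122 mm above the worktop). Fixed to the base; does not turn.
- handle (a point): Centre of the black grip at the top of the lever's handle: an upright round post, grip 16 mm in diameter, reaching from 96 to 156 mm above the worktop, this point 128 mm up and 135 mm from the disc's axis. It moves in a level arc about that axis and rises above the bottle tops (146 mm). Strokes of up to 0.15 m/s leave the bottles standing; fast jerks can tip them.
- lever (a joint): Lever angle in rad: 0 at its rest stop, growing counterclockwise seen from above to 0.855 (49 degrees) at its far stop. The first 4 degrees are play, the rest turns the disc one nest. A light spring (push with 2 to 5 N at the handle) returns it when let go; the disc stays. Go to the far stop to finish a step, and back within 0.03 of 0 to catch the next tooth.
Mind the look-alikes: they are no part of the job. What is shaped like the dropper but pink or yellow is not meant.

How it is judged:
By the outcome, as a careful person would: the job done as asked, in the order asked, and still so for the second after the job is handed in, with the robot touching nothing.
It also fails if it takes over 58 s, if anything falls off the work surface, if the arm or the gripper's body presses on something with over 40 N, if the wrist force passes 120 N, or if a joint passes its speed limit or range.

## Working session

There is one attempt and no reset: what is moved stays moved. The work goes in short steps, Python scripts to look and compute and a tool call to move; the robot and the scene stay as the last step left them, time stands still between calls to the robot, and variables do not carry over. Pictures are saved under pics/ and viewed, and the job is handed in when it is done.

Besides the shell and the picture viewer there is one more tool, called after "Call:" as a command line: name --argument value ..., lists and objects as JSON in quotes. step_arm: Moves the arm, as the interface text tells. Its arguments: {"type":"object","properties":{"moves":{"type":"array","items":{"type":"object","properties":{"fingers":{"type":"number"},"dx":{"type":"number"},"dy":{"type":"number"},"dz":{"type":"number"},"wx":{"type":"number"},"wy":{"type":"number"},"wz":{"type":"number"}}}}},"required":["moves"]}

```bash
mkdir -p pics; python3 - <<'E'
from workcell import manip
import cv2,numpy as np
s=manip.sense();print({k:np.round(v,3) for k,v in s.items()})
for n in("top","side"):
    d=manip.snapshot(n);cv2.imwrite(f"pics/{n}0.png",d["img"][:,:,::-1]);print(n,d["intrinsics"].tolist(),np.round(d["R"],4).tolist(),d["t"])
E
```

```text
{'time': np.float64(0.0), 'joint_positions': array([-1.278,  0.314, -0.048,  1.21 ,  0.   ,  1.571]), 'dq': array([-0.   , -0.001, -0.001, -0.001, -0.   ,  0.   ]), 'effort': array([-0.0000e+00, -5.3959e+01,  3.3975e+01,  1.9000e-02, -0.0000e+00,
        0.0000e+00]), 'ee_pos': array([ 0.173, -0.574,  0.23 ]), 'eef_rot': array([-0.305,  2.066, -2.062]), 'force': array([-1.103, -0.16 , -0.535]), 'wrist_torque': array([-0.061, -0.016, -0.042]), 'width': np.float64(0.085)}
top [[605.4540540943755, 0.0, 316.41155662934096], [0.0, 605.4540540943755, 227.5298302516356], [0.0, 0.0, 1.0]] [[-0.0188, -0.9998, 0.0008], [-0.9869, 0.0184, -0.1602], [0.1602, -0.0038, -0.9871]] [-0.07419346  0.55981665  1.51529036]
side [[519.2189702581844, 0.0, 316.8846827809937], [0.0, 519.2189702581844, 236.871037633647], [0.0, 0.0, 1.0]] [[-0.9296, -0.3684, 0.0098], [-0.2184, 0.5293, -0.8198], [0.2969, -0.7642, -0.5725]] [0.49138073 0.24590997 0.90352715]
```

View pics/top0.png

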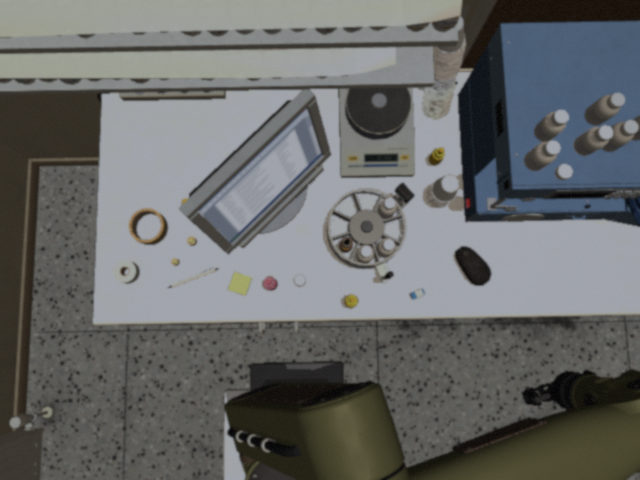

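View pics/side0.png

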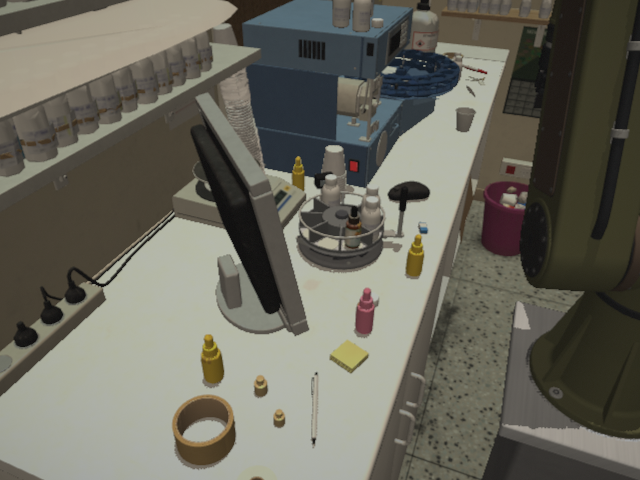

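```bash
cat > h.py <<'E'
import numpy as np,cv2
from workcell import manip
def ray(d,u,v,z):
    K,R,t=d["intrinsics"],np.array(d["R"]),np.array(d["t"])
    c=-R.T@t; r=R.T@np.linalg.inv(K)@np.array([u,v,1.]); return c+r*(z-c[2])/r[2]
def proj(d,X):
    p=d["intrinsics"]@(np.array(d["R"])@np.array(X)+d["t"]); return p[:2]/p[2]
def crop(d,x0,y0,w,h,f,name):
    im=cv2.resize(d["img"][y0:y0+h,x0:x0+w],None,fx=f,fy=f,interpolation=cv2.INTER_CUBIC);cv2.imwrite("pics/"+name,im[:,:,::-1])
E
python3 - <<'E'
from h import *
d=manip.snapshot("top");crop(d,310,170,125,120,5,"t1.png")
s=manip.snapshot("side");crop(s,280,140,160,140,5,"s1.png")
E
```

```text
(no output)
```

View pics/t1.png

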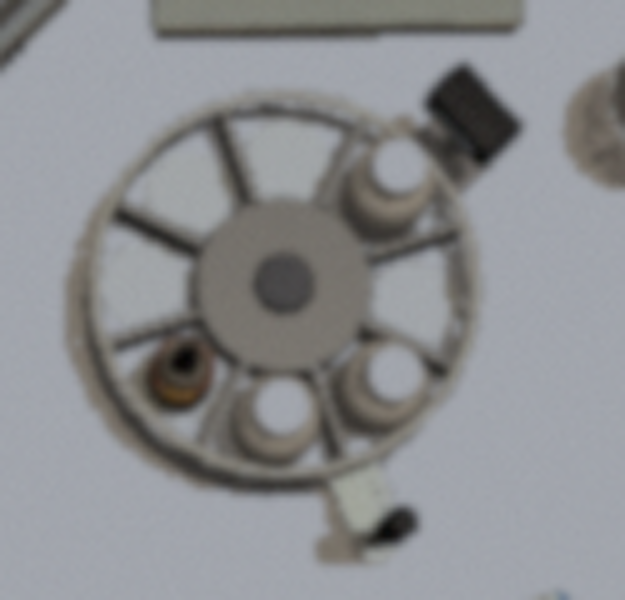

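View pics/s1.png

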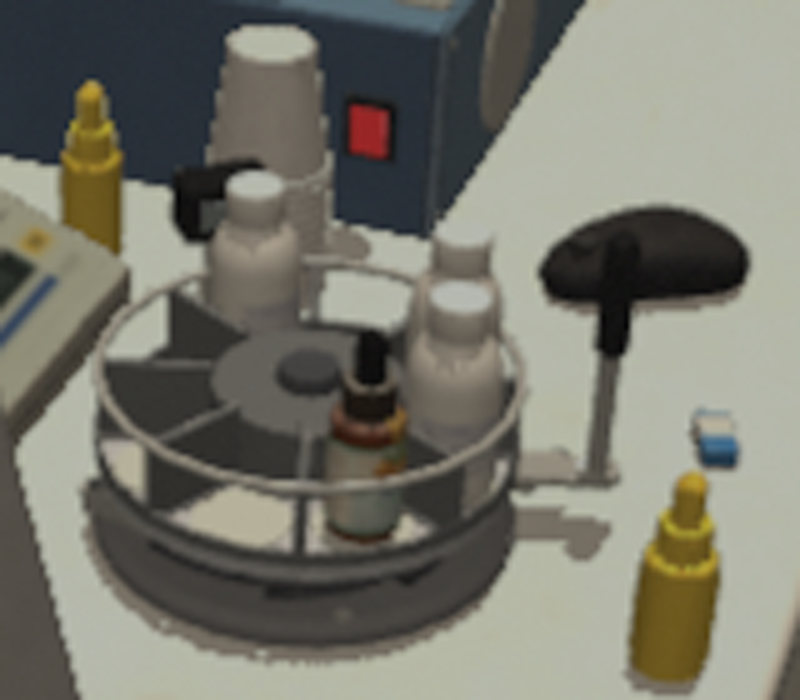

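```bash
python3 - <<'E'
from h import *
d=manip.snapshot("top");s=manip.snapshot("side")
T=lambda u,v:(310+u/5-.4,170+v/5-.4)
S=lambda u,v:(280+u/5-.4,140+v/5-.4)
def tri(a,b):
    P=[x["intrinsics"]@np.hstack([x["R"],np.array(x["t"])[:,None]]) for x in(d,s)]
    X=cv2.triangulatePoints(P[0],P[1],np.array(a,float),np.array(b,float)).ravel();X=X[:3]/X[3]
    return X, proj(d,X)-a, proj(s,X)-b
for n,a,b in [("handletop",(405,520),(622,240)),("dropper tip",(185,352),(371,340)),("hub",(284,282),(308,368)),("cap st",(400,165),(255,187)),("cap bottom",(283,407),(462,298)),("cap lr",(398,373),(465,238))]:
    print(n,*[np.round(x,3) for x in tri(T(*a),S(*b))])
hub=ray(d,*T(284,282),.09);print(hub)
for z in(.05,.07,.09):print(z,ray(d,*T(284,282),z),ray(s,*S(308,368),z))
print("handle .156",ray(d,*T(405,520),.15), ray(s,*S(622,240),.15),"base z.06",ray(s,*S(597,475),.05))
print("reader",ray(d,*T(475,110),.12))
E
```

```text
handletop [ 0.427 -0.258  0.152] [0.017 0.101] [-0.146 -0.029]
dropper tip [ 0.51  -0.157  0.139] [0.114 0.489] [-0.764 -0.16 ]
hub [ 0.554 -0.21   0.082] [0.021 0.082] [-0.125 -0.026]
cap st [ 0.601 -0.264  0.139] [0.041 0.147] [-0.214 -0.046]
cap bottom [ 0.483 -0.203  0.14 ] [0.043 0.207] [-0.313 -0.064]
cap lr [ 0.499 -0.259  0.137] [0.067 0.315] [-0.458 -0.094]
[ 0.55260183 -0.20967957  0.09      ]
0.05 [ 0.55913349 -0.21318406  0.05      ] [ 0.56929031 -0.25922218  0.05      ]
0.07 [ 0.55586766 -0.21143182  0.07      ] [ 0.55944083 -0.22908774  0.07      ]
0.09 [ 0.55260183 -0.20967957  0.09      ] [ 0.54959135 -0.19895329  0.09      ]
handle .156 [ 0.42730911 -0.25817631  0.15      ] [ 0.42717118 -0.26109663  0.15      ] base z.06 [ 0.41878173 -0.22401863  0.05      ]
reader [ 0.63223701 -0.30439843  0.12      ]
```

```bash
cat >> h.py <<'E'
from scipy.spatial.transform import Rotation as Ro
AX=np.array([.554,-.210])
def rel(target,Rt=None):
    s=manip.sense();R=Ro.from_rotvec(s["eef_rot"])
    sh=R.inv().apply(np.array(target)-s["ee_pos"])*1000
    return sh,(R.inv()*Ro.from_matrix(Rt)).as_rotvec() if Rt is not None else None
E
python3 - <<'E'
from h import *
R=Ro.from_rotvec(manip.sense()["eef_rot"]).as_matrix();print(R.round(3))
for sg in(1,-1):
    y=np.array([0,0,-1.]);z=sg*np.array([.7071,-.7071,0]);Rt=np.c_[np.cross(y,z),y,z]
    print(sg,[np.round(a,3) for a in rel([.427,-.258,.231],Rt)],[np.round(a,3) for a in rel([.427,-.258,.111])])
E
```

```text
[[-0.957 -0.     0.289]
 [-0.289  0.001 -0.957]
 [-0.    -1.    -0.001]]Traceback (most recent call last):
  File "<stdin>", line 5, in <module>
    return _wrapfunc(a, 'round', decimals=decimals, out=out)
    return _wrapit(obj, method, *args, **kwds)
    result = getattr(arr, method)(*args, **kwds)
TypeError: unsupported operand type(s) for *: 'NoneType' and 'float'
```

Could be mistaken for the dropper: yellow ones at side (298,175), (415,255), (212,358) and a pink one at (365,310). The brown one with the black top in the disc, side (353,228) / top (347,240), is the match, and the crop confirms it. It measures about 180° from the station (129.7° against -50°), so it needs 4 strokes. The handle is at (0.427, -0.258), r = 136 mm, which agrees with the given 135 mm.

Call:
step_arm --moves '[{"fingers":50,"dx":-45,"dz":-30,"wy":-0.07},{"fingers":50,"dx":-90,"dz":-61,"wy":-0.14},{"fingers":50,"dx":-135,"dz":-92,"wy":-0.21},{"fingers":50,"dx":-180,"dz":-123,"wy":-0.28},{"fingers":50,"dx":-225,"dz":-154,"wy":-0.35},{"fingers":50,"dx":-270,"dz":-185,"wy":-0.42},{"fingers":50,"dx":-310,"dz":-212,"wy":-0.49},{"fingers":50,"dx":-334,"dz":-229,"wy":-0.49}]'

```text
validation failed for argument at $.mo...
```

Call:
step_arm --moves '[{"fingers":50,"dx":-45,"dy":0,"dz":-30,"wx":0,"wy":-0.07,"wz":0},{"fingers":50,"dx":-90,"dy":0,"dz":-61,"wx":0,"wy":-0.14,"wz":0},{"fingers":50,"dx":-135,"dy":0,"dz":-92,"wx":0,"wy":-0.21,"wz":0},{"fingers":50,"dx":-180,"dy":0,"dz":-123,"wx":0,"wy":-0.28,"wz":0},{"fingers":50,"dx":-225,"dy":0,"dz":-154,"wx":0,"wy":-0.35,"wz":0},{"fingers":50,"dx":-270,"dy":0,"dz":-185,"wx":0,"wy":-0.42,"wz":0},{"fingers":50,"dx":-310,"dy":0,"dz":-212,"wx":0,"wy":-0.49,"wz":0},{"fingers":50,"dx":-334,"dy":0,"dz":-229,"wx":0,"wy":-0.49,"wz":0}]'

```text
time: 1.3
ee_pos: [0.4281, -0.2569, 0.2314]
eef_rot: [-0.728, 1.76, -1.76]
force: [-0.1, 0.2, 0.7]
width: 0.0428
```

```bash
python3 - <<'E'
from h import *
d=manip.snapshot("top");s=manip.snapshot("side")
a=cv2.resize(d["img"][150:330,280:460],(400,400));b=cv2.resize(s["img"][100:280,280:460],(400,400))
cv2.imwrite("pics/c2.png",np.hstack([a,b])[:,:,::-1])
R=Ro.from_rotvec(manip.sense()["eef_rot"]).as_matrix();print(R.round(3))
E
```

```text
[[-0.706  0.001  0.708]
 [-0.708  0.001 -0.706]
 [-0.001 -1.     0.   ]]
```

View pics/c2.png

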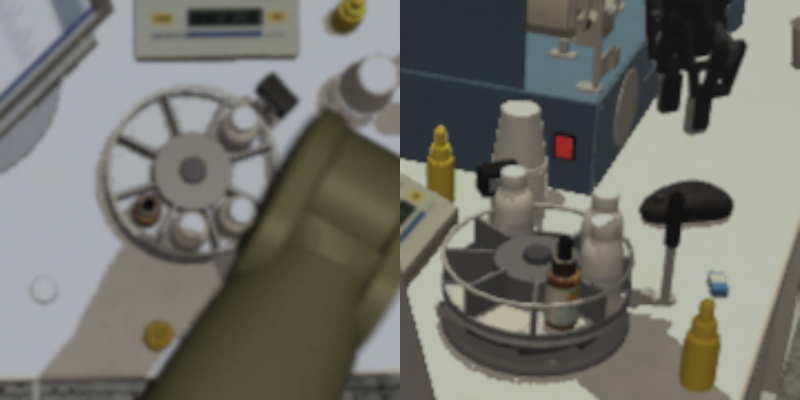

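Call:
step_arm --moves '[{"fingers":50,"dx":1,"dy":40,"dz":0,"wx":0,"wy":0,"wz":0},{"fingers":50,"dx":1,"dy":80,"dz":0,"wx":0,"wy":0,"wz":0},{"fingers":50,"dx":1,"dy":118,"dz":0,"wx":0,"wy":0,"wz":0},{"fingers":50,"dx":1,"dy":118,"dz":0,"wx":0,"wy":0,"wz":0}]'

```text
time: 1.9
ee_pos: [0.4234, -0.2587, 0.1109]
eef_rot: [-0.73, 1.768, -1.759]
force: [-0.0, 0.2, 1.0]
width: 0.0424
```

```bash
python3 - <<'E'
from h import *
s=manip.snapshot("side")
crop(s,330,100,150,150,4,"s3.png")
st=manip.sense();R=Ro.from_rotvec(st["eef_rot"]).as_matrix();print(st["ee_pos"],st["force"])
# arc table, tool coords relative to start (handle angle 0 at contact centre)
h=np.array([.427,-.258]);v=h-AX;th0=np.arctan2(v[1],v[0]);r=.135
for a in [0,4,8,12,16,20,24,28,32,36,40,44,49,52]:
    th=th0+np.radians(a);D=r*np.array([np.cos(th)-np.cos(th0),np.sin(th)-np.sin(th0),0]);print(a,(R.T@D*1000).round(1))
E
```

```text
[ 0.4248948  -0.25949627  0.11286827] [-0.30876784  0.46267744 -0.18491866]
0 [0. 0. 0.]
4 [ 3.5 -0.   8.7]
8 [ 6.5 -0.  17.7]
12 [ 8.8 -0.1 26.8]
16 [10.4 -0.1 36.1]
20 [11.4 -0.1 45.5]
24 [11.8 -0.1 54.9]
28 [11.5 -0.2 64.3]
32 [10.5 -0.2 73.7]
36 [ 8.9 -0.2 83. ]
40 [ 6.6 -0.2 92.1]
44 [  3.7  -0.2 101.1]
49 [ -0.8  -0.3 112. ]
52 [ -3.9  -0.3 118.3]
```

View pics/s3.png

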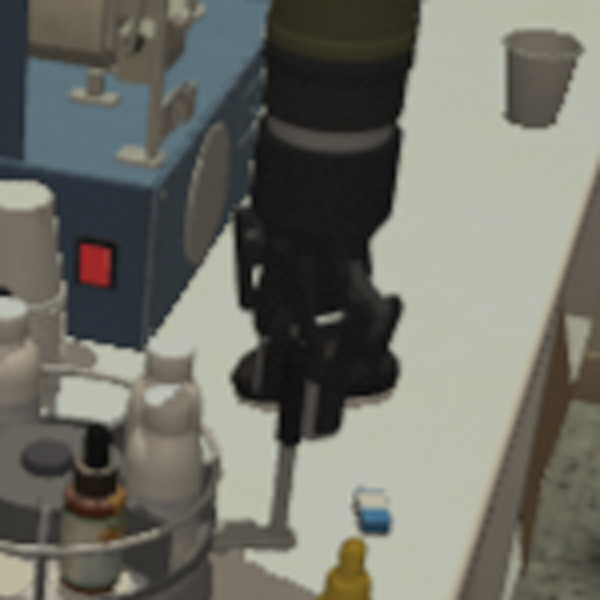

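```bash
python3 - <<'E'
from h import *
s=manip.snapshot("side")
st=manip.sense();R=Ro.from_rotvec(st["eef_rot"]).as_matrix();e=st["ee_pos"]
im=s["img"][100:250,330:480][:,:,::-1].copy();im=cv2.convertScaleAbs(cv2.resize(im,None,fx=5,fy=5,interpolation=cv2.INTER_CUBIC),alpha=2.,beta=20)[150:]
im=np.ascontiguousarray(im)
def q(X): p=proj(s,X)-[330,100]; return (int(p[0]*5+2),int(p[1]*5+2-150))
for sz,c in((-1,(0,0,255)),(1,(0,255,0))):
  for sx in(-11,11):
    cv2.line(im,q(e+R@np.array([sx,-4,sz*21])/1000),q(e+R@np.array([sx,-40,sz*21])/1000),c,1)
cv2.line(im,q([.427,-.258,.096]),q([.427,-.258,.156]),(255,255,0),1)
cv2.imwrite("pics/s4.png",im);print(e)
E
```

```text
[ 0.42614388 -0.2601152   0.11413917]
```

View pics/s4.png

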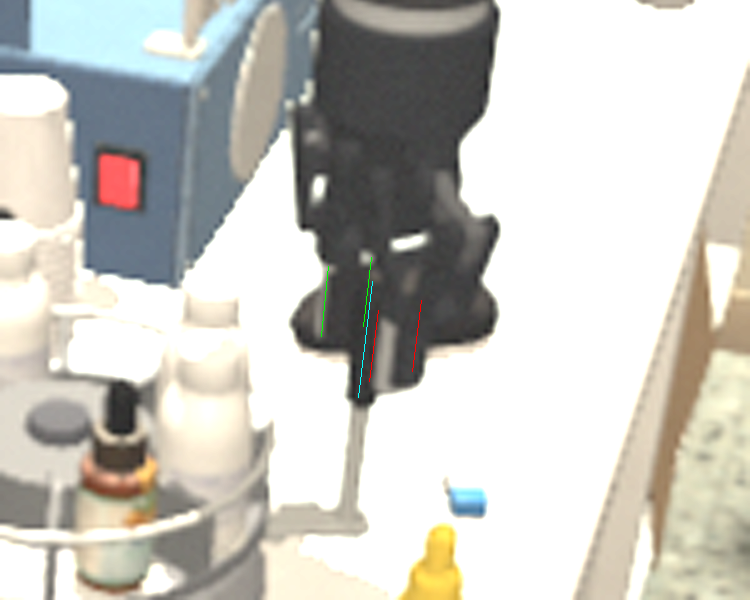

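Call:
step_arm --moves '[{"fingers":50,"dx":1,"dy":0,"dz":10,"wx":0,"wy":0,"wz":0},{"fingers":50,"dx":3,"dy":0,"dz":20,"wx":0,"wy":0,"wz":0},{"fingers":50,"dx":6,"dy":0,"dz":30,"wx":0,"wy":0,"wz":0},{"fingers":50,"dx":9,"dy":0,"dz":40,"wx":0,"wy":0,"wz":0},{"fingers":50,"dx":11,"dy":0,"dz":50,"wx":0,"wy":0,"wz":0},{"fingers":50,"dx":12,"dy":0,"dz":60,"wx":0,"wy":0,"wz":0},{"fingers":50,"dx":12,"dy":0,"dz":70,"wx":0,"wy":0,"wz":0},{"fingers":50,"dx":12,"dy":0,"dz":78,"wx":0,"wy":0,"wz":0}]'

```text
time: 3.0
ee_pos: [0.4728, -0.3238, 0.113]
eef_rot: [-0.728, 1.762, -1.762]
force: [-4.1, 0.8, 0.9]
width: 0.0426
```

Call:
step_arm --moves '[{"fingers":50,"dx":-2,"dy":0,"dz":10,"wx":0,"wy":0,"wz":0},{"fingers":50,"dx":-4,"dy":0,"dz":20,"wx":0,"wy":0,"wz":0},{"fingers":50,"dx":-6,"dy":0,"dz":30,"wx":0,"wy":0,"wz":0},{"fingers":50,"dx":-9,"dy":0,"dz":38,"wx":0,"wy":0,"wz":0},{"fingers":50,"dx":-11,"dy":0,"dz":42,"wx":0,"wy":0,"wz":0},{"fingers":50,"dx":-12,"dy":0,"dz":45,"wx":0,"wy":0,"wz":0}]'

```text
time: 3.75
ee_pos: [0.5126, -0.3464, 0.1132]
eef_rot: [-0.728, 1.763, -1.761]
force: [-9.6, 3.0, 3.5]
width: 0.0428
```

```bash
cat > look.py <<'E'
import sys
from h import *
n=sys.argv[1]
d=manip.snapshot("top");s=manip.snapshot("side")
a=cv2.resize(d["img"][165:285,310:430],(400,400),interpolation=cv2.INTER_CUBIC);b=cv2.resize(s["img"][120:280,280:440],(400,400),interpolation=cv2.INTER_CUBIC)
cv2.imwrite(f"pics/{n}.png",np.hstack([a,b])[:,:,::-1])
st=manip.sense();print(st["time"],st["ee_pos"].round(4),st["force"].round(1))
E
python3 look.py e1
```

```text
3.85 [ 0.5124 -0.3463  0.1132] [-5.6  1.7  0.4]
```

View pics/e1.png

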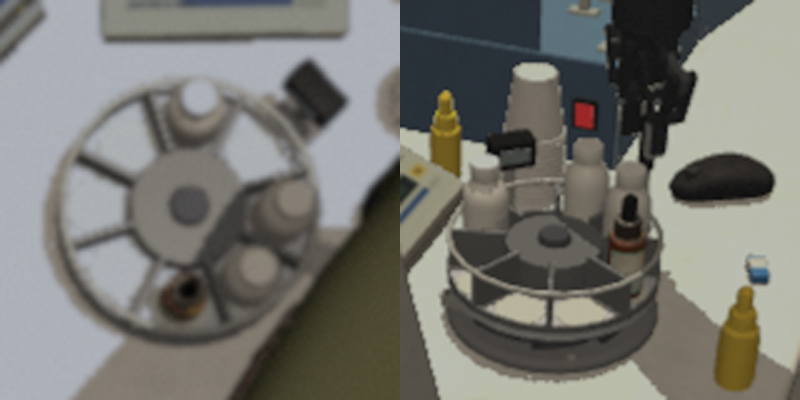

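Call:
step_arm --moves '[{"fingers":50,"dx":-1,"dy":0,"dz":2,"wx":0,"wy":0,"wz":0},{"fingers":50,"dx":-1,"dy":0,"dz":4,"wx":0,"wy":0,"wz":0},{"fingers":50,"dx":-1,"dy":0,"dz":4,"wx":0,"wy":0,"wz":0}]'

```text
time: 4.22
ee_pos: [0.5133, -0.3467, 0.113]
eef_rot: [-0.731, 1.768, -1.758]
force: [-13.3, 5.7, 7.1]
width: 0.0424
```

```bash
python3 look.py e1b; python3 - <<'E'
from h import *
d=manip.snapshot("top")
for u,v,z in((190,287,.139),(200,97,.139)):
    X=ray(d,310+u*.3-.35,165+v*.3-.35,z);w=X[:2]-AX;print(X,np.hypot(*w),np.degrees(np.arctan2(w[1],w[0])))
E
```

```text
4.325 [ 0.5133 -0.3468  0.113 ] [-14.1   6.8   5.3]
[ 0.48427442 -0.2040566   0.139     ] 0.06997843372398943 175.1278928077136
[ 0.624257   -0.21587963  0.139     ] 0.07050259216280495 -4.783794238793703
```

View pics/e1b.png

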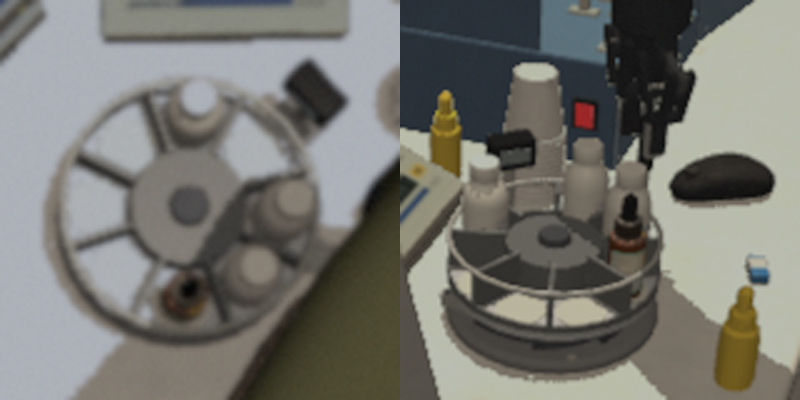

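Call:
step_arm --moves '[{"fingers":50,"dx":4,"dy":0,"dz":-10,"wx":0,"wy":0,"wz":0},{"fingers":50,"dx":8,"dy":0,"dz":-22,"wx":0,"wy":0,"wz":0},{"fingers":50,"dx":11,"dy":0,"dz":-34,"wx":0,"wy":0,"wz":0},{"fingers":50,"dx":13,"dy":0,"dz":-46,"wx":0,"wy":0,"wz":0},{"fingers":50,"dx":13,"dy":0,"dz":-58,"wx":0,"wy":0,"wz":0},{"fingers":50,"dx":13,"dy":0,"dz":-70,"wx":0,"wy":0,"wz":0},{"fingers":50,"dx":11,"dy":0,"dz":-82,"wx":0,"wy":0,"wz":0},{"fingers":50,"dx":8,"dy":0,"dz":-94,"wx":0,"wy":0,"wz":0}]'

```text
time: 5.38
ee_pos: [0.4442, -0.2874, 0.1134]
eef_rot: [-0.727, 1.761, -1.762]
force: [-0.3, 0.7, 0.5]
width: 0.0427
```

Call:
step_arm --moves '[{"fingers":50,"dx":-4,"dy":0,"dz":-12,"wx":0,"wy":0,"wz":0},{"fingers":50,"dx":-7,"dy":0,"dz":-24,"wx":0,"wy":0,"wz":0},{"fingers":50,"dx":-7,"dy":0,"dz":-34,"wx":0,"wy":0,"wz":0},{"fingers":50,"dx":-7,"dy":0,"dz":-38,"wx":0,"wy":0,"wz":0},{"fingers":50,"dx":-7,"dy":0,"dz":-38,"wx":0,"wy":0,"wz":0}]'

```text
time: 6.0
ee_pos: [0.4226, -0.256, 0.1134]
eef_rot: [-0.727, 1.761, -1.762]
force: [1.3, -0.8, 0.3]
width: 0.0426
```

```bash
python3 look.py r1
```

```text
6.1 [ 0.4229 -0.2563  0.1134] [-0.3  0.1 -0.3]
```

View pics/r1.png

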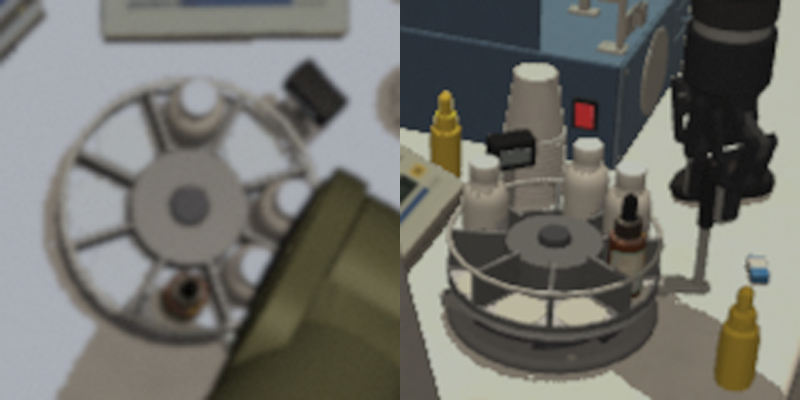

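Call:
step_arm --moves '[{"fingers":50,"dx":0,"dy":0,"dz":13,"wx":0,"wy":0,"wz":0},{"fingers":50,"dx":3,"dy":0,"dz":25,"wx":0,"wy":0,"wz":0},{"fingers":50,"dx":7,"dy":0,"dz":37,"wx":0,"wy":0,"wz":0},{"fingers":50,"dx":10,"dy":0,"dz":49,"wx":0,"wy":0,"wz":0},{"fingers":50,"dx":12,"dy":0,"dz":61,"wx":0,"wy":0,"wz":0},{"fingers":50,"dx":12,"dy":0,"dz":73,"wx":0,"wy":0,"wz":0},{"fingers":50,"dx":11,"dy":0,"dz":85,"wx":0,"wy":0,"wz":0},{"fingers":50,"dx":10,"dy":0,"dz":95,"wx":0,"wy":0,"wz":0}]'

```text
time: 7.1
ee_pos: [0.4827, -0.3311, 0.1129]
eef_rot: [-0.727, 1.763, -1.762]
force: [-4.3, 0.4, -0.0]
width: 0.0429
```

Call:
step_arm --moves '[{"fingers":50,"dx":-2,"dy":0,"dz":10,"wx":0,"wy":0,"wz":0},{"fingers":50,"dx":-4,"dy":0,"dz":19,"wx":0,"wy":0,"wz":0},{"fingers":50,"dx":-7,"dy":0,"dz":26,"wx":0,"wy":0,"wz":0},{"fingers":50,"dx":-9,"dy":0,"dz":31,"wx":0,"wy":0,"wz":0},{"fingers":50,"dx":-10,"dy":0,"dz":34,"wx":0,"wy":0,"wz":0},{"fingers":50,"dx":-11,"dy":0,"dz":37,"wx":0,"wy":0,"wz":0},{"fingers":50,"dx":-11,"dy":0,"dz":37,"wx":0,"wy":0,"wz":0}]'

```text
time: 7.98
ee_pos: [0.5132, -0.347, 0.113]
eef_rot: [-0.732, 1.768, -1.758]
force: [-14.9, 6.7, 7.1]
width: 0.0427
```

```bash
python3 look.py e2
```

```text
8.075 [ 0.5132 -0.347   0.113 ] [-13.6   4.2   6.8]
```

View pics/e2.png

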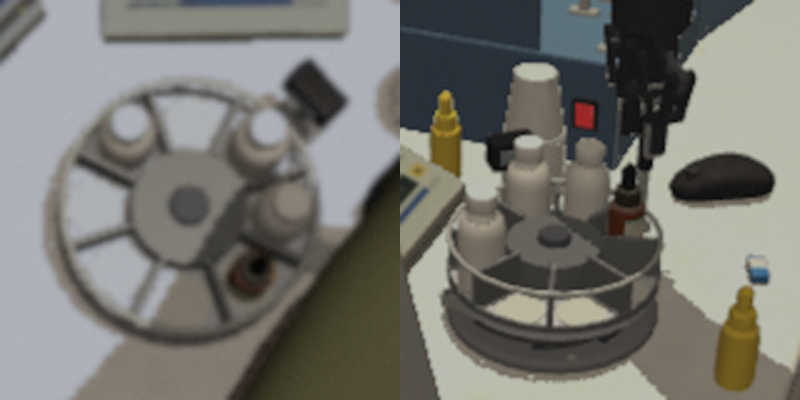

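The disc has moved two nests. The dropper is now at lower right, crop (258,268), and standing. I'll return the lever and start stroke 3.

Call:
step_arm --moves '[{"fingers":50,"dx":4,"dy":0,"dz":-10,"wx":0,"wy":0,"wz":0},{"fingers":50,"dx":8,"dy":0,"dz":-22,"wx":0,"wy":0,"wz":0},{"fingers":50,"dx":11,"dy":0,"dz":-34,"wx":0,"wy":0,"wz":0},{"fingers":50,"dx":13,"dy":0,"dz":-46,"wx":0,"wy":0,"wz":0},{"fingers":50,"dx":13,"dy":0,"dz":-58,"wx":0,"wy":0,"wz":0},{"fingers":50,"dx":13,"dy":0,"dz":-70,"wx":0,"wy":0,"wz":0},{"fingers":50,"dx":11,"dy":0,"dz":-82,"wx":0,"wy":0,"wz":0},{"fingers":50,"dx":8,"dy":0,"dz":-94,"wx":0,"wy":0,"wz":0}]'

```text
time: 9.07
ee_pos: [0.4441, -0.2873, 0.1134]
eef_rot: [-0.727, 1.761, -1.762]
force: [0.3, 0.8, -0.3]
width: 0.043
```

Call:
step_arm --moves '[{"fingers":50,"dx":-4,"dy":0,"dz":-12,"wx":0,"wy":0,"wz":0},{"fingers":50,"dx":-7,"dy":0,"dz":-24,"wx":0,"wy":0,"wz":0},{"fingers":50,"dx":-7,"dy":0,"dz":-34,"wx":0,"wy":0,"wz":0},{"fingers":50,"dx":-7,"dy":0,"dz":-38,"wx":0,"wy":0,"wz":0},{"fingers":50,"dx":-7,"dy":0,"dz":-38,"wx":0,"wy":0,"wz":0}]'

```text
time: 9.7
ee_pos: [0.4226, -0.256, 0.1134]
eef_rot: [-0.727, 1.761, -1.762]
force: [0.9, -0.3, 1.1]
width: 0.0428
```

Call:
step_arm --moves '[{"fingers":50,"dx":0,"dy":0,"dz":13,"wx":0,"wy":0,"wz":0},{"fingers":50,"dx":3,"dy":0,"dz":25,"wx":0,"wy":0,"wz":0},{"fingers":50,"dx":7,"dy":0,"dz":37,"wx":0,"wy":0,"wz":0},{"fingers":50,"dx":10,"dy":0,"dz":49,"wx":0,"wy":0,"wz":0},{"fingers":50,"dx":12,"dy":0,"dz":61,"wx":0,"wy":0,"wz":0},{"fingers":50,"dx":12,"dy":0,"dz":73,"wx":0,"wy":0,"wz":0},{"fingers":50,"dx":11,"dy":0,"dz":85,"wx":0,"wy":0,"wz":0},{"fingers":50,"dx":10,"dy":0,"dz":95,"wx":0,"wy":0,"wz":0}]'

```text
time: 10.7
ee_pos: [0.4829, -0.331, 0.113]
eef_rot: [-0.727, 1.762, -1.762]
force: [-4.5, 0.3, -1.0]
width: 0.0426
```

Call:
step_arm --moves '[{"fingers":50,"dx":-2,"dy":0,"dz":10,"wx":0,"wy":0,"wz":0},{"fingers":50,"dx":-4,"dy":0,"dz":19,"wx":0,"wy":0,"wz":0},{"fingers":50,"dx":-7,"dy":0,"dz":26,"wx":0,"wy":0,"wz":0},{"fingers":50,"dx":-9,"dy":0,"dz":31,"wx":0,"wy":0,"wz":0},{"fingers":50,"dx":-10,"dy":0,"dz":34,"wx":0,"wy":0,"wz":0},{"fingers":50,"dx":-11,"dy":0,"dz":37,"wx":0,"wy":0,"wz":0},{"fingers":50,"dx":-11,"dy":0,"dz":37,"wx":0,"wy":0,"wz":0}]'

```text
time: 11.58
ee_pos: [0.5132, -0.347, 0.113]
eef_rot: [-0.732, 1.768, -1.758]
force: [-14.1, 5.5, 6.8]
width: 0.0426
```

```bash
python3 look.py e3
```

```text
11.675 [ 0.5132 -0.347   0.113 ] [-14.2   5.    7.2]
```

View pics/e3.png

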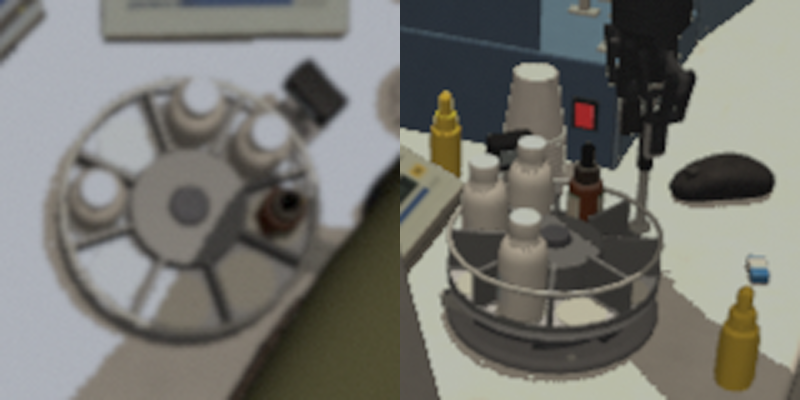

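The dropper is one nest short of the reader, at crop (290,203), and standing. Stroke 4 is the last one.

Call:
step_arm --moves '[{"fingers":50,"dx":4,"dy":0,"dz":-10,"wx":0,"wy":0,"wz":0},{"fingers":50,"dx":8,"dy":0,"dz":-22,"wx":0,"wy":0,"wz":0},{"fingers":50,"dx":11,"dy":0,"dz":-34,"wx":0,"wy":0,"wz":0},{"fingers":50,"dx":13,"dy":0,"dz":-46,"wx":0,"wy":0,"wz":0},{"fingers":50,"dx":13,"dy":0,"dz":-58,"wx":0,"wy":0,"wz":0},{"fingers":50,"dx":13,"dy":0,"dz":-70,"wx":0,"wy":0,"wz":0},{"fingers":50,"dx":11,"dy":0,"dz":-82,"wx":0,"wy":0,"wz":0},{"fingers":50,"dx":8,"dy":0,"dz":-94,"wx":0,"wy":0,"wz":0}]'

```text
time: 12.68
ee_pos: [0.4442, -0.2874, 0.1134]
eef_rot: [-0.727, 1.761, -1.762]
force: [-0.3, 1.3, 0.1]
width: 0.0428
```

Call:
step_arm --moves '[{"fingers":50,"dx":-4,"dy":0,"dz":-12,"wx":0,"wy":0,"wz":0},{"fingers":50,"dx":-7,"dy":0,"dz":-24,"wx":0,"wy":0,"wz":0},{"fingers":50,"dx":-7,"dy":0,"dz":-34,"wx":0,"wy":0,"wz":0},{"fingers":50,"dx":-7,"dy":0,"dz":-38,"wx":0,"wy":0,"wz":0},{"fingers":50,"dx":-7,"dy":0,"dz":-38,"wx":0,"wy":0,"wz":0}]'

```text
time: 13.3
ee_pos: [0.4226, -0.256, 0.1134]
eef_rot: [-0.727, 1.761, -1.762]
force: [0.2, 0.1, -0.7]
width: 0.0428
```

Call:
step_arm --moves '[{"fingers":50,"dx":0,"dy":0,"dz":13,"wx":0,"wy":0,"wz":0},{"fingers":50,"dx":3,"dy":0,"dz":25,"wx":0,"wy":0,"wz":0},{"fingers":50,"dx":7,"dy":0,"dz":37,"wx":0,"wy":0,"wz":0},{"fingers":50,"dx":10,"dy":0,"dz":49,"wx":0,"wy":0,"wz":0},{"fingers":50,"dx":12,"dy":0,"dz":61,"wx":0,"wy":0,"wz":0},{"fingers":50,"dx":12,"dy":0,"dz":73,"wx":0,"wy":0,"wz":0},{"fingers":50,"dx":11,"dy":0,"dz":85,"wx":0,"wy":0,"wz":0},{"fingers":50,"dx":10,"dy":0,"dz":95,"wx":0,"wy":0,"wz":0}]'

```text
time: 14.3
ee_pos: [0.4827, -0.3311, 0.1129]
eef_rot: [-0.727, 1.763, -1.762]
force: [-4.5, 1.0, 0.0]
width: 0.0428
```

Call:
step_arm --moves '[{"fingers":50,"dx":-2,"dy":0,"dz":10,"wx":0,"wy":0,"wz":0},{"fingers":50,"dx":-4,"dy":0,"dz":19,"wx":0,"wy":0,"wz":0},{"fingers":50,"dx":-7,"dy":0,"dz":26,"wx":0,"wy":0,"wz":0},{"fingers":50,"dx":-9,"dy":0,"dz":31,"wx":0,"wy":0,"wz":0},{"fingers":50,"dx":-10,"dy":0,"dz":34,"wx":0,"wy":0,"wz":0},{"fingers":50,"dx":-11,"dy":0,"dz":37,"wx":0,"wy":0,"wz":0},{"fingers":50,"dx":-11,"dy":0,"dz":37,"wx":0,"wy":0,"wz":0}]'

```text
time: 15.18
ee_pos: [0.5132, -0.347, 0.113]
eef_rot: [-0.732, 1.768, -1.758]
force: [-13.2, 6.0, 7.2]
width: 0.0426
```

```bash
python3 look.py e4
```

```text
15.275 [ 0.5132 -0.347   0.113 ] [-13.9   5.3   7.1]
```

View pics/e4.png

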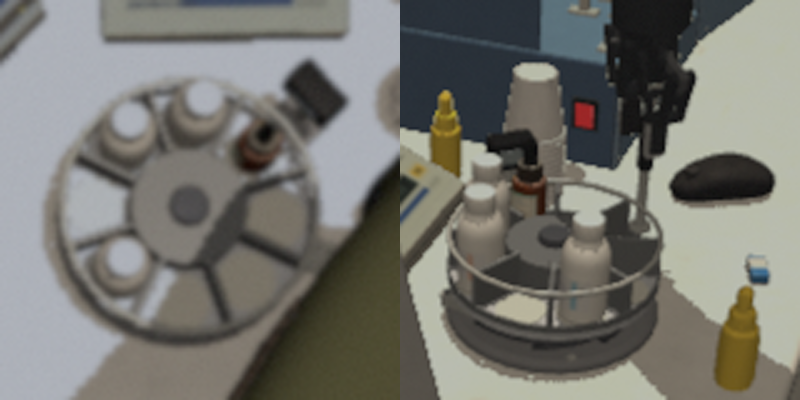

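The dropper is in front of the reader, at crop (265,135). I'll return the lever, centre the fingers on the handle and lift clear.

Call:
step_arm --moves '[{"fingers":50,"dx":4,"dy":0,"dz":-10,"wx":0,"wy":0,"wz":0},{"fingers":50,"dx":8,"dy":0,"dz":-22,"wx":0,"wy":0,"wz":0},{"fingers":50,"dx":11,"dy":0,"dz":-34,"wx":0,"wy":0,"wz":0},{"fingers":50,"dx":13,"dy":0,"dz":-46,"wx":0,"wy":0,"wz":0},{"fingers":50,"dx":13,"dy":0,"dz":-58,"wx":0,"wy":0,"wz":0},{"fingers":50,"dx":13,"dy":0,"dz":-70,"wx":0,"wy":0,"wz":0},{"fingers":50,"dx":11,"dy":0,"dz":-82,"wx":0,"wy":0,"wz":0},{"fingers":50,"dx":8,"dy":0,"dz":-94,"wx":0,"wy":0,"wz":0}]'

```text
time: 16.27
ee_pos: [0.4441, -0.2874, 0.1134]
eef_rot: [-0.727, 1.761, -1.762]
force: [-0.7, 0.1, 0.1]
width: 0.0426
```

Call:
step_arm --moves '[{"fingers":50,"dx":-4,"dy":0,"dz":-12,"wx":0,"wy":0,"wz":0},{"fingers":50,"dx":-7,"dy":0,"dz":-24,"wx":0,"wy":0,"wz":0},{"fingers":50,"dx":-7,"dy":0,"dz":-34,"wx":0,"wy":0,"wz":0},{"fingers":50,"dx":-7,"dy":0,"dz":-34,"wx":0,"wy":0,"wz":0},{"fingers":50,"dx":-7,"dy":0,"dz":-34,"wx":0,"wy":0,"wz":0}]'

```text
time: 16.9
ee_pos: [0.4258, -0.2591, 0.1135]
eef_rot: [-0.727, 1.761, -1.762]
force: [-0.2, -0.3, -0.4]
width: 0.0426
```

Call:
step_arm --moves '[{"fingers":50,"dx":0,"dy":-25,"dz":0,"wx":0,"wy":0,"wz":0},{"fingers":50,"dx":0,"dy":-60,"dz":0,"wx":0,"wy":0,"wz":0},{"fingers":50,"dx":0,"dy":-95,"dz":0,"wx":0,"wy":0,"wz":0},{"fingers":50,"dx":0,"dy":-130,"dz":0,"wx":0,"wy":0,"wz":0},{"fingers":50,"dx":40,"dy":-130,"dz":10,"wx":0,"wy":0,"wz":0},{"fingers":50,"dx":80,"dy":-130,"dz":20,"wx":0,"wy":0,"wz":0},{"fingers":50,"dx":120,"dy":-130,"dz":40,"wx":0,"wy":0,"wz":0},{"fingers":50,"dx":160,"dy":-130,"dz":60,"wx":0,"wy":0,"wz":0}]'

```text
time: 17.9
ee_pos: [0.3539, -0.416, 0.2435]
eef_rot: [-0.727, 1.761, -1.762]
force: [1.2, -0.1, 0.4]
width: 0.0432
```

Call:
step_arm --moves '[{"fingers":50,"dx":40,"dy":0,"dz":25,"wx":0,"wy":0,"wz":0},{"fingers":50,"dx":75,"dy":0,"dz":50,"wx":0,"wy":0,"wz":0},{"fingers":50,"dx":100,"dy":0,"dz":60,"wx":0,"wy":0,"wz":0},{"fingers":50,"dx":100,"dy":0,"dz":60,"wx":0,"wy":0,"wz":0}]'

```text
time: 18.4
ee_pos: [0.3248, -0.5293, 0.2425]
eef_rot: [-0.725, 1.764, -1.763]
force: [-0.6, 0.3, 0.0]
width: 0.0429
```

```bash
python3 look.py f; python3 - <<'E'
from h import *
d=manip.snapshot("top");crop(d,310,170,125,120,5,"t9.png")
s=manip.snapshot("side");crop(s,280,140,160,140,5,"s9.png")
E
```

```text
18.5 [ 0.3257 -0.5272  0.2429] [ 0.9  0.6 -0.8]
```

View pics/t9.png

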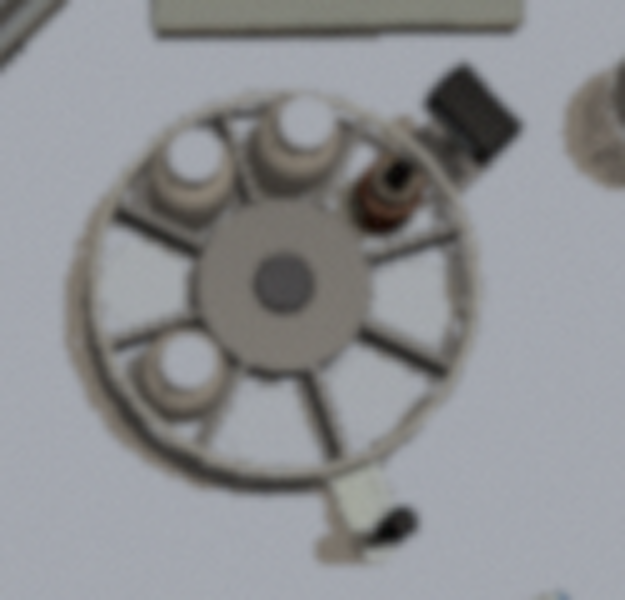

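View pics/s9.png

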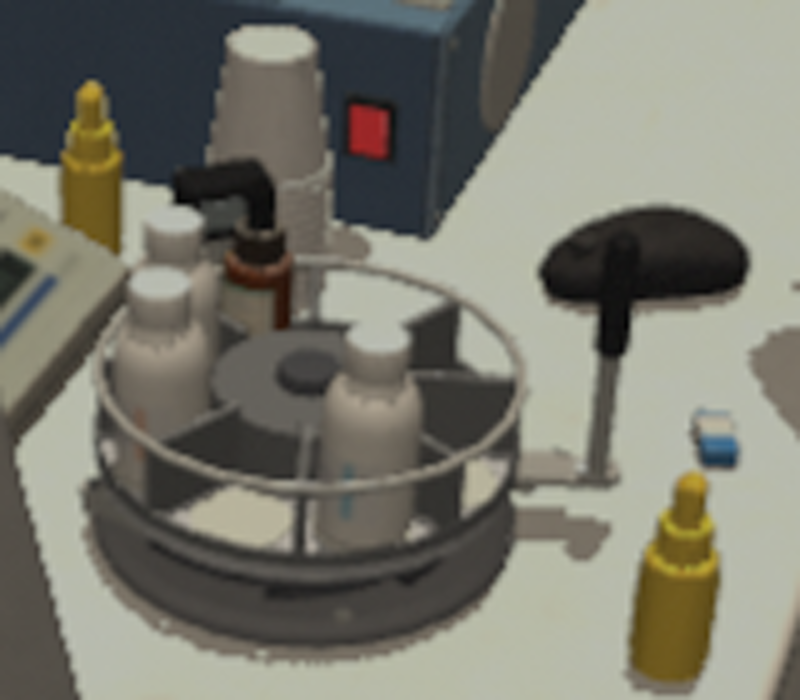

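The dropper stands upright at the station, with its tip at top crop (400,172); the cap there at the start was at (400,165). The handle is at the same pixel as at the start, (403,522), so the lever is at rest. The arm is clear.

```bash
python3 -c "
from workcell import manip
print(manip.sign_off())"
```

```text
the job is handed in; nothing more can be done
None
```

The brown dropper bottle now stands in front of the black reader head, and the lever is back at its starting stop. It started 180° clockwise of the station, so I made four full strokes at about 0.1 m/s. The open fingers straddled the handle, and I stopped each time the force rose at the far stop. I then let the spring return the lever each time and lifted the arm clear. The job took 18.5 s.

**Last checks:**
- **Dropper:** it is upright in the station nest, with its tip within about 1.5 camera pixels of where the bottle cap there was at the start.
- **Lever:** the handle is at the same pixel as at the start in both views.
- **Other bottles:** all are still standing.
- **Force:** the highest wrist reading was about 18 N.

No check failed or disagreed. One move call was refused at the start because its rows left out zero fields; nothing moved, and I resent it complete.

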